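Set the polariser ring and light the viewer

TASK

On the polarising viewer, gently push the lever peg of the black ring round its arc, without pinching it or lifting the ring off its seat, until the pointer on the ring's opposite side points at the round post on the scale (not at the square pad). Then press the lamp button on the corner of the housing fully down and let it spring back up; the ring must stay on its mark, the button must not be pressed before the ring is set, and everything else on the table stays where it is.

Things in the scene. Friction and masses are not known exactly. Their poses are not given: they have to be found in the camera images.
- axis (a point): Centre of the viewer's ring, on its upright turning axis, at the top face of the scale disc, 54 mm above the table. Axes: those of the viewer's housing, z up, x away from the robot within 0.3 rad. The viewer is a fixed grey square lamp housing, 230 x 230 mm, top 50 mm above the table; on it lies a fixed white scale disc, 200 mm across and 4 mm thick, with thin black marks, and over that the black ring, 132 mm across, 56 to 74 mm above the table.
- analyser (a joint): Angle of the black ring in the housing, rad, counter-clockwise from above positive; at 0 the lever points along the housing's x (away from the robot) and the pointer along -x (towards the robot). Stops at -1.25 and 1.25; starts between -0.25 and 0.25. It turns stiffly (about 1 to 2 N at the peg) and stays where it is left. The peg must not be pushed or pinched with more than 18 N.
- lever_peg (a point): Centre of the top of the lever's peg, 113 mm above the table: an upright round steel peg 14 mm in diameter at 110 mm from the ring's axis, at the end of a flat steel arm 12 mm wide. The arm's top is 69 mm above the table, so 44 mm of bare peg stands above it. Axes turn with the ring: x from the ring's axis to the peg, z up.
- pointer_tip (a point): Tip of the ring's short steel pointer (a 10 mm wide bar on the ring's top, 4 mm wide at the tip), 76 mm from the axis, exactly opposite the lever, 76 mm above the table. Axes turn with the ring: x from the tip back to the axis and on to the lever, z up; the pointer points along -x.
- seat (a joint): How far the ring is lifted off its seat, m; 0 seated, positive up. Only its weight (about 0.5 kg) keeps it down.
- round_post: The mark to set: fixed upright round dark steel post, 12 mm in diameter, 22 mm tall, on the scale disc 88 mm from the axis. Origin at the centre of its foot, 54 mm above the table. It stands 0.53 to 0.97 rad to one side or the other of the housing's -x direction.
- square_pad: The other mark, not wanted: fixed flat square dark steel pad, 20 x 20 mm, 5 mm tall, on the scale disc 88 mm from the axis. Origin at the centre of its foot. It lies on the other side from the round post, 1.5 rad away around the axis.
- lamp_button (a joint): Travel of the lamp button, m; 0 up, 0.006 fully down; a spring lifts it; about 4 N to press fully. It counts as pressed beyond 0.0045.
- lamp_button_top (a point): Centre of the top of the lamp button, a grey round push button 26 mm in diameter on the near left corner of the housing, pressed straight down.
- mug: Bystander: white ceramic mug, 84 mm wide, 95 mm tall. Origin at the centre of its underside.
- water_bottle: Bystander: clear water bottle with a red cap, 72 mm wide, 200 mm tall. Origin at the centre of its underside.
- small_bottle: Bystander: small amber bottle with a yellow cap, 30 mm wide, 70 mm tall, standing on the near right corner of the viewer's housing. Origin at the centre of its underside.
- shaker: Bystander: blue shaker can, 66 mm wide, 110 mm tall. Origin at the centre of its underside.
- plate: Bystander: white plate, 200 mm wide, 18 mm tall. Origin at the centre of its underside.
- marker: Bystander: whiteboard marker lying flat, 130 mm long, 17 mm thick. Origin at the centre of its underside, long side along x.
- slide_box: Bystander: black open box of slides, 80 x 60 x 35 mm. Origin at the centre of its underside.

How it is judged:
By the outcome, as a careful person would: the job done as asked, in the order asked, and still so for the second after the job is handed in, with the robot touching nothing.
It also fails if it takes over 56 s, if anything falls off the work surface, if the arm or the gripper's body presses on something with over 40 N, if the wrist force passes 120 N, or if a joint passes its speed limit or range.

ROBOT

A 6-joint arm with a two-finger parallel gripper is mounted at the origin on the work surface. World frame = base frame: x ahead of the robot, y to its left, z up, the work surface at z = 0. Lengths are in m, angles in rad, forces in N, time in s.
With the tool pointing down it reaches from about 0.375 to 0.9 m from the base axis. Payload 3.1 kg.
Tool frame: the origin (TCP) lies at the very end of the fingers, on their centre line; the grasp point (between the pads) lies 19 mm behind it; z points along the fingers, y is the direction in which the jaws open and shut (so a half turn about z gives the same grasp; the last joint's range is limited). The gripper opens to 87 mm and grips with 3 to 60 N. Pads are 19 mm wide; open, the fingers measure 117 mm over their backs; the gripper's body (75 mm by 190 mm) begins 51 mm behind the grasp point.
Start: joints at [-1.395, 0.527, 1.433, -0, 1.181, -0.178], TCP at [0.217, -0.586, 0.223] pointing down, gripper open.
Joint ranges: [-3.08, 3.08], [-0.75, 2.2], [0.22, 2.44], [-1.43, 4.57], [0, 2.65], [-2.85, 2.85]. Speed limits (rad/s): [2.79, 2.79, 3.14, 3.14, 3.14, 3.14].

INTERFACE

Orientations are given as a unit quaternion [x, y, z, w].
In Python, from rig import robot gives the robot as it stands. The module is installed in compiled form; this text tells all that it offers.
- The arm moves only by the tool carry_out, never from a script. Its argument "series" is a list of rows, each a list of 7 numbers: the shift along the tool's x, y, z in mm, then the turn, a rotation vector about the tool's x, y, z in degrees, then the gripper command: -1 is shut, 1 is fully open, values between are in proportion. In form: [[tx, ty, tz, rx, ry, rz, claw], ...]. A call has 1 to 8 rows; each row is the pose to reach, as a shift and turn from the pose measured when the call began, along the tool's axes at that moment; what a row does not reach only later rows make up. A row lasts 1/8 s, in which the tool goes at most 62.5 mm and 10.7 degrees, less where a joint would pass 70% of its speed; a pose out of reach is approached as far as the arm can. A call with a gripper value outside its range is refused whole. The fingers move at their own pace and stop on an object; "force" is the grip in N (left out, the last holds). Time passes only in rows, so rows that repeat a pose let the fingers close. It gives the time, the measured TCP pose, the force and the opening at its end, in the units of the state.
- robot.get_obs(): the state, without advancing time (a new reading comes with each control period).
- robot.camera(name): name is "side" or "top" or "wrist"; returns a dict with "pixels" (384x512x3 uint8, red, green, blue), "fx", "fy", "cx", "cy" (pixels), "k1" (the pictures are not rectified: a ray, as slopes to the right and down, at radius r is drawn at 1 + k1 r^2 times it, then the intrinsics apply), "position" and "attitude" of the camera in the world. Camera axes: x right, y down, z forward; pixel columns grow to the right and rows downward; lengths in m; the calibration is good to about 2 mm. A picture is of the moment at which its call begins. There is no depth.
- robot.hand_in(): hands the job in, once; it reports no verdict.
The state is a dict: "time": time; "q": joint angles; "joint_velocities": joint speeds; "joint_torque": joint torques, N m; "position": TCP position; "tool_rot": TCP orientation; "ft_force": force on the tool from outside, world axes, zero at the start; "moment": the same for the moment, N m; "grip_width": finger opening in m.
Only numpy, scipy, OpenCV 4.12 (cv2) and the standard library are available. Lean on these libraries where they do the work, as an engineer would, in place of code of your own. Each camera call takes 0.05 s, during which the arm holds its last target.

## Working session

There is one attempt and no reset: what is moved stays moved. The work goes in short steps, Python scripts to look and compute and a tool call to move; the robot and the scene stay as the last step left them, time stands still between calls to the robot, and variables do not carry over. Pictures are saved under pics/ and viewed, and the job is handed in when it is done.

Besides the shell and the picture viewer there is one more tool, called after ">>>" as name([rows], argument=value, ...), one row to a line, values as JSON. carry_out: Moves the arm, as the interface text tells. Its arguments: {"type":"object","properties":{"series":{"type":"array"},"force":{"type":"number"}},"required":["series"]}

```bash
mkdir -p pics
cat > h.py <<'E'
import numpy as np, cv2, json
from scipy.spatial.transform import Rotation as R
def load(n):
    d=np.load(f'pics/{n}.npz'); return {k:d[k] for k in d}
def grab(robot,cam,n):
    c=robot.camera(cam)
    cv2.imwrite(f'pics/{n}.png',c['pixels'][:,:,::-1])
    np.savez(f'pics/{n}.npz',**{k:np.array(v) for k,v in c.items()})
    return c
def rot(a):
    a=np.array(a)
    return a if a.shape==(3,3) else R.from_quat(a).as_matrix()
def ray(c,u,v):
    K=np.array([[c['fx'],0,c['cx']],[0,c['fy'],c['cy']],[0,0,1]],float)
    p=cv2.undistortPoints(np.array([[[u,v]]],float),K,np.array([float(c['k1']),0,0,0]))[0,0]
    return np.array(c['position']),rot(c['attitude'])@np.array([p[0],p[1],1])
def at(c,u,v,z):
    o,d=ray(c,u,v); return o+d*(z-o[2])/d[2]
def proj(c,P):
    p=rot(c['attitude']).T@(np.array(P)-np.array(c['position']))
    x,y=p[:2]/p[2]; s=1+float(c['k1'])*(x*x+y*y)
    return np.array([c['fx']*x*s+c['cx'],c['fy']*y*s+c['cy']])
def crop(n,x0,y0,x1,y1,out,s):
    i=cv2.imread(f'pics/{n}.png')[y0:y1,x0:x1]
    cv2.imwrite(f'pics/{out}.png',cv2.resize(i,None,fx=s,fy=s,interpolation=cv2.INTER_CUBIC))
E
python3 - <<'E'
from rig import robot
from h import *
for n in ['top','side','wrist']:
    c=grab(robot,n,n+'0'); print(n,{k:v for k,v in c.items() if k!='pixels'})
print(robot.get_obs())
E
```

```text
top {'fx': 378.2279018575754, 'fy': 378.2279018575754, 'cx': 255.27910142674602, 'cy': 200.30697165919082, 'k1': 0.037366586410494666, 'position': array([0.40498979, 0.03853343, 1.24927302]), 'attitude': array([-0.70291329,  0.70764018, -0.05361033,  0.04779346])}
side {'fx': 380.31486607555837, 'fy': 380.31486607555837, 'cx': 249.29254859213648, 'cy': 191.4228865944022, 'k1': -0.11424932408753989, 'position': array([0.26523275, 0.7354696 , 0.72832215]), 'attitude': array([-0.18864514,  0.88756171, -0.41256388,  0.08023883])}
wrist {'fx': 318.0943563843517, 'fy': 318.0943563843517, 'cx': 250.51959534417796, 'cy': 192.37786557993977, 'k1': -0.0824916232091791, 'position': array([ 0.28941993, -0.55793914,  0.38502556]), 'attitude': array([ 0.81213261, -0.56611574, -0.0815176 ,  0.11536237])}
{'time': 0.15, 'q': array([-1.39549531e+00,  5.28257517e-01,  1.43358300e+00,  7.26256900e-06,
        1.18142072e+00, -1.78513877e-01]), 'joint_velocities': array([ 1.06349587e-03,  8.02668120e-04, -4.72604368e-03, -2.87599840e-05,
       -3.05021247e-04,  3.53362247e-04]), 'joint_torque': array([ 7.28036939e-04, -4.40432668e+01, -1.76842260e+01,  6.34176261e-02,
        5.53025783e-02, -1.04253168e-04]), 'position': array([ 0.21647261, -0.58572391,  0.22180138]), 'tool_rot': array([ 9.84392546e-01,  1.75984713e-01,  4.69854484e-06, -8.34285679e-04]), 'ft_force': array([-0.230721  , -0.8461473 , -0.31851091]), 'moment': array([-0.05443211,  0.03276096, -0.01187413]), 'grip_width': 0.08695922017285465}
```

View pics/top0.png

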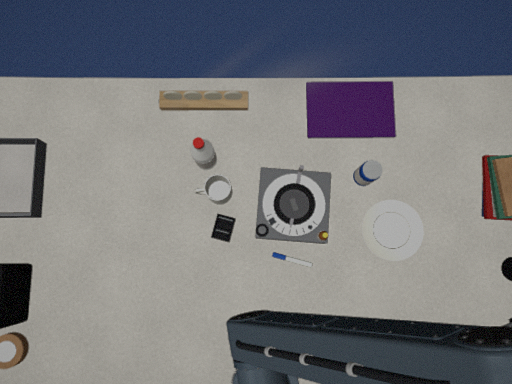

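View pics/side0.png

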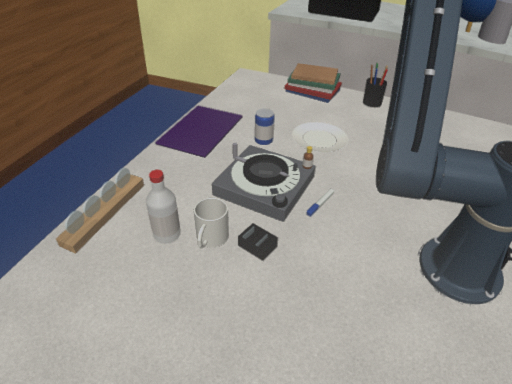

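```bash
python3 -c "
from h import *
crop('top0',245,155,345,255,'top0c',6)
crop('side0',200,130,330,225,'side0c',6)"
```

```text
(no output)
```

View pics/top0c.png

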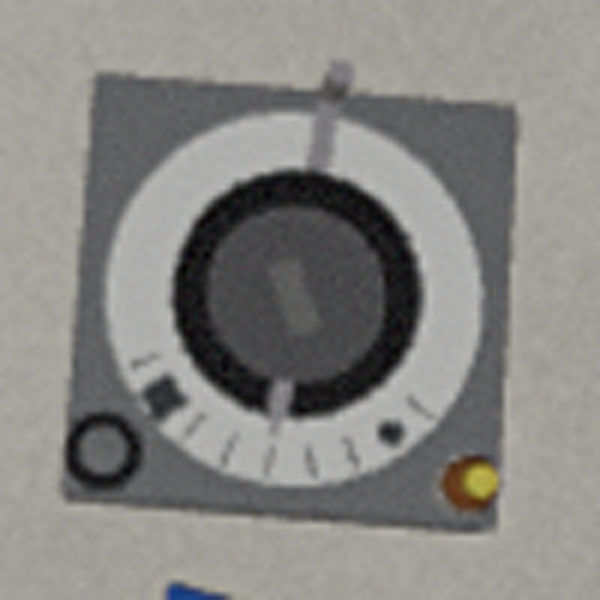

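View pics/side0c.png

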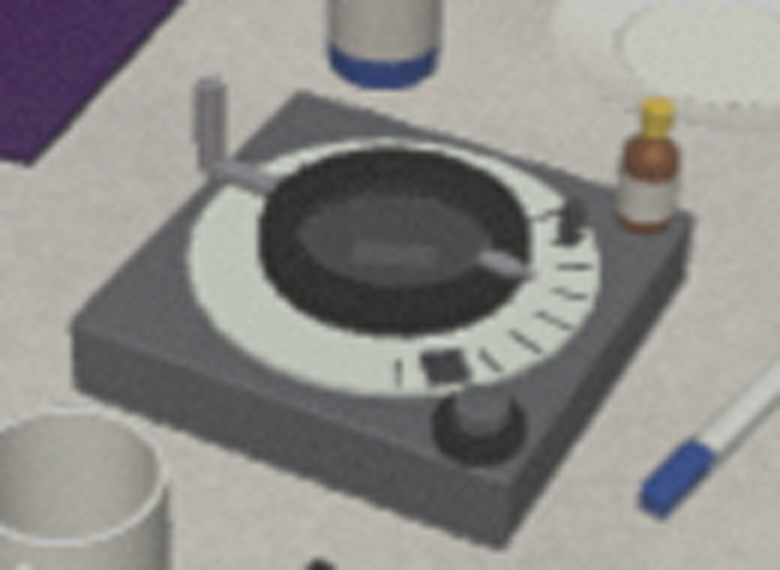

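Run:
```python
from h import *
t=load('top0'); s=load('side0')
T=lambda u,v,z: at(t,245+(u+.5)/6-.5,155+(v+.5)/6-.5,z)
S=lambda u,v,z: at(s,200+(u+.5)/6-.5,130+(v+.5)/6-.5,z)
def circ(P):
    P=np.array(P)[:,:2]; A=np.c_[2*P,np.ones(len(P))]; b=(P**2).sum(1)
    x=np.linalg.lstsq(A,b,rcond=None)[0]; return x[:2],np.sqrt(x[2]+x[:2]@x[:2])
for n,F,p in [('top',T,[(106,298),(483,298),(294,108),(294,488),(165,160),(430,165),(160,434),(430,430)]),('side',S,[(190,257),(398,138),(600,270),(395,396),(237,342),(553,180)])]:
    print(n,'disc',circ([F(*q,.054) for q in p]))
print('ring',circ([T(*q,.074) for q in [(172,293),(423,293),(297,168),(297,418)]]))
print('ringS',circ([S(*q,.074) for q in [(258,240),(531,250),(395,147),(395,335)]]))
print('peg',T(342,72,.113),S(209,84,.113))
print('tip',T(277,430,.076),S(529,274,.076))
print('post',T(393,437,.054),S(570,241,.054), T(390,431,.076),S(572,205,.076))
print('pad',T(166,397,.059),S(445,364,.059))
print('btn',T(103,450,.06),S(481,405,.065),S(481,435,.05))
print('corners',[T(*q,.05) for q in [(97,73),(517,105),(494,530),(63,498)]])
# button height triangulation
o1,d1=ray(t,245+103/6,155+450/6);o2,d2=ray(s,200+481/6,130+405/6)
x=np.linalg.lstsq(np.c_[d1,-d2],o2-o1,rcond=None)[0];print('btn tri',o1+d1*x[0],o2+d2*x[1])
```

```text
top disc (array([ 0.56535323, -0.09414211]), np.float64(0.10122355054576372))
side disc (array([ 0.56668993, -0.09563373]), np.float64(0.10182587286583054))
ring (array([ 0.56473447, -0.09369843]), np.float64(0.065792120666108))
ringS (array([ 0.56510891, -0.08567758]), np.float64(0.07008428551587868))
peg [ 0.67309637 -0.11460644  0.113     ] [ 0.67594907 -0.1136762   0.113     ]
tip [ 0.49248038 -0.08128458  0.076     ] [ 0.49596166 -0.08167199  0.076     ]
post [ 0.49006252 -0.14455813  0.054     ] [ 0.4940501  -0.14280852  0.054     ] [ 0.49160826 -0.13972606  0.076     ] [ 0.49490495 -0.14227676  0.076     ]
pad [ 0.51147406 -0.02499275  0.059     ] [ 0.51485011 -0.02350816  0.059     ]
btn [0.48378414 0.00844275 0.06      ] [0.48803368 0.00303562 0.065     ] [0.48604441 0.0056125  0.05      ]
corners [array([0.68818947, 0.00945922, 0.05      ]), array([ 0.66912712, -0.21706219,  0.05      ]), array([ 0.44122185, -0.19677089,  0.05      ]), array([0.45935999, 0.02949131, 0.05      ])]
btn tri [0.48191662 0.00737009 0.0684682 ] [0.48522253 0.00819446 0.06866182]
```

```bash
cat >> h.py <<'E'
AX=np.array([0.5655,-0.0942])
def quat_down(ydir):  # tool z down, tool y at world angle ydir
    y=np.array([np.cos(ydir),np.sin(ydir),0]);z=np.array([0,0,-1.]);x=np.cross(y,z)
    return R.from_matrix(np.c_[x,y,z])
def rows(o,targets):
    R0=R.from_quat(o['tool_rot'])
    for p,ydir in targets:
        d=R0.inv().apply(np.array(p)-o['position'])*1000
        r=(R0.inv()*quat_down(ydir)).as_rotvec(degrees=True)
        print(np.round(d,1),np.round(r,1))
E
python3 - <<'E'
from h import *
from rig import robot
t=load('top0'); s=load('side0')
print('cap',at(t,198,143,.2),at(s,157,176,.2)); print('shaker',at(t,372,167,.11)); print('mug',at(t,219,187,.095)); print('marker',at(t,274,255,.015),at(t,311,265,.015))
o=robot.get_obs()
a=-0.183; p=AX+.110*np.array([np.cos(a),np.sin(a)]); print(p)
rows(o,[((*p,.19),a-np.pi/2)])
E
```

```text
cap [0.72306138 0.19179793 0.2       ] [0.7202288  0.19920825 0.2       ]
shaker [ 0.67100116 -0.33153061  0.11      ]
mug [0.61409362 0.1404178  0.095     ]
marker [ 0.40457483 -0.03143931  0.015     ] [ 0.3720686  -0.14993989  0.015     ]
[ 0.67366324 -0.11421783]
[ 592.2 -283.8   32.4] [-0.1  0.  30.8]
```

>>> carry_out([
  [40,-20,-5,0,0,3,-0.08],
  [90,-45,-5,0,0,6,-0.08],
  [140,-68,-5,0,0,9,-0.08],
  [190,-92,-5,0,0,12,-0.08],
  [240,-116,-5,0,0,15,-0.08],
  [290,-140,-5,0,0,18,-0.08],
  [340,-164,-5,0,0,20,-0.08],
  [380,-182,-5,0,0,22,-0.08],
], force=15)

```text
time: 1.15
position: [0.511, -0.2813, 0.227]
tool_rot: [1.0, -0.015, -0.0, -0.001]
ft_force: [0.7, -0.9, -0.3]
grip_width: 0.0399
```

```bash
cat > n.py <<'E'
from h import *
from rig import robot
import sys
o=robot.get_obs(); print(o['time'],o['position'],o['ft_force'],o['grip_width'],o['q'].round(2))
tg=[]
for a in sys.argv[1:]:   # lever angle a, radial r mm, tangential offset mm, z mm
    a,r,w,z=map(float,a.split(','))
    p=AX+r/1e3*np.array([np.cos(a),np.sin(a)])+w/1e3*np.array([-np.sin(a),np.cos(a)])
    tg.append(((*p,z/1e3),a-np.pi/2))
rows(o,tg)
E
python3 n.py -0.183,110,0,190
```

```text
1.15 [ 0.51100548 -0.28130755  0.22698954] [ 0.66230233 -0.86907993 -0.27814734] 0.03994119043145529 [-0.7   0.47  1.53  0.    1.14  0.91]
[ 157.6 -171.8   37.2] [-0.1  0.   8.8]
```

>>> carry_out([
  [30,-32,5,0,0,2,-0.08],
  [60,-65,12,0,0,4,-0.08],
  [90,-98,18,0,0,6,-0.08],
  [120,-130,25,0,0,7,-0.08],
  [145,-158,32,0,0,9,-0.08],
  [158,-172,37,0,0,9,-0.08],
  [158,-172,37,0,0,9,-0.08],
])

```text
time: 2.02
position: [0.6739, -0.1133, 0.1893]
tool_rot: [0.996, -0.092, -0.001, -0.001]
ft_force: [-0.8, -0.6, 0.1]
grip_width: 0.0398
```

```bash
python3 n.py -0.183,110,0,135 -0.183,110,0,86;python3 -c "
from h import *
from rig import robot
c=grab(robot,'wrist','w1'); grab(robot,'top','top1')
for P in [(*AX,.054),(.674,-.1145,.113),(.674,-.1145,.069)]: print(proj(c,P))"
```

```text
2.025 [ 0.67391239 -0.11333308  0.18929471] [-0.78730529 -0.56609251  0.11996365] 0.03978701282227577 [-0.33  0.64  1.3   0.    1.2   1.42]
[ 0.1  1.  54.3] [-0.1  0.2 -0.1]
[  0.2   1.1 103.3] [-0.1  0.2 -0.1]
[253.32255301 281.70926959]
[254.05543341 200.89786886]
[253.64575468 186.20384742]
```

View pics/w1.png

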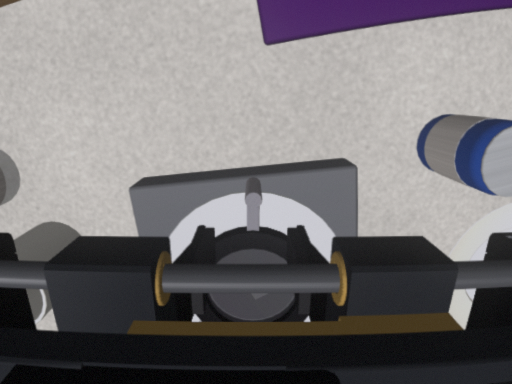

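The wrist picture shows the peg (254, 199) midway between the fingers (205 and 300), and its prediction agrees at (254, 201). I'll descend.

>>> carry_out([
  [0,1,20,0,0,0,-0.08],
  [0,1,40,0,0,0,-0.08],
  [0,1,60,0,0,0,-0.08],
  [0,1,75,0,0,0,-0.08],
  [0,1,90,0,0,0,-0.08],
  [0,1,103,0,0,0,-0.08],
  [0,1,103,0,0,0,-0.08],
])

```text
time: 3.0
position: [0.672, -0.1156, 0.0858]
tool_rot: [0.996, -0.094, -0.002, -0.001]
ft_force: [0.4, -0.6, 0.1]
grip_width: 0.0399
```

```bash
python3 n.py -0.183,110,13,86 -0.1,110,13,86 0,110,13,86 0.1,110,13,86 0.2,110,13,86 0.3,110,13,86;python3 -c "
from h import *
from rig import robot
c=grab(robot,'wrist','w2'); grab(robot,'side','side2');crop('side2',200,100,330,225,'side2c',5)"
```

```text
3.0 [ 0.67201686 -0.1156133   0.08577132] [ 0.4098612  -0.63524008  0.0701891 ] 0.03987469130299368 [-0.33  0.76  1.38  0.    1.    1.42]
[  1.3 -14.7  -0.2] [-0.1  0.3 -0.3]
[ -0.2 -23.7  -0.2] [-0.1  0.3 -5. ]
[ -3.  -34.5  -0.2] [ -0.1   0.3 -10.7]
[ -6.8 -44.8  -0.1] [ -0.1   0.3 -16.5]
[-11.7 -54.8  -0.1] [ -0.1   0.2 -22.2]
[-17.5 -64.2  -0. ] [ -0.2   0.2 -27.9]
```

View pics/side2c.png

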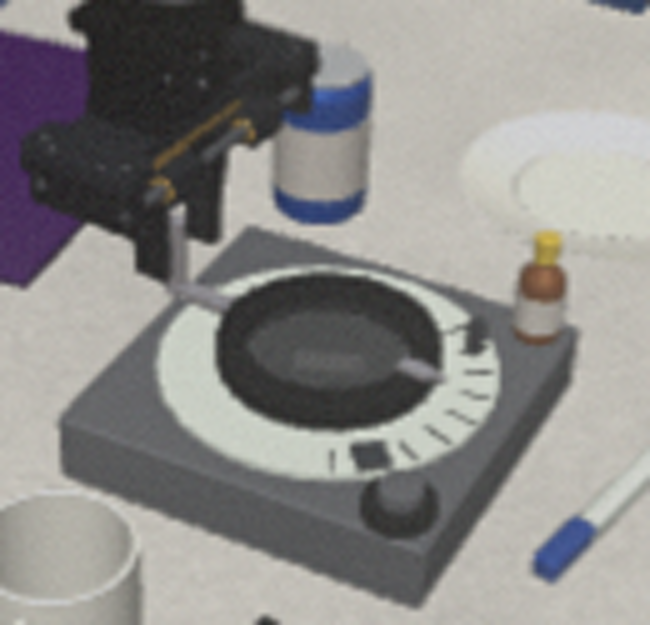

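View pics/w2.png

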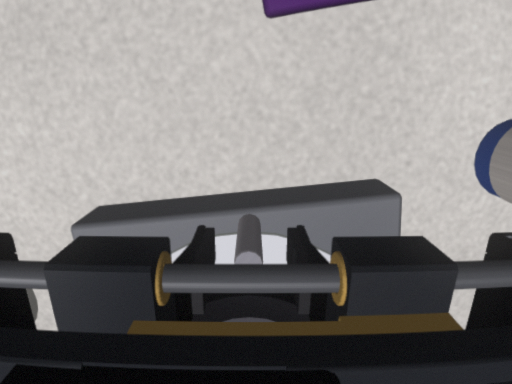

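>>> carry_out([
  [0,-4,0,0,0,0,-0.08],
  [0,-8,0,0,0,0,-0.08],
  [1,-12,0,0,0,0,-0.08],
  [1,-15,0,0,0,0,-0.08],
  [0,-19,0,0,0,-3,-0.08],
  [0,-24,0,0,0,-5,-0.08],
  [-1,-29,0,0,0,-8,-0.08],
  [-3,-34,0,0,0,-11,-0.08],
])

```text
time: 4.1
position: [0.6767, -0.0818, 0.0874]
tool_rot: [1.0, 0.003, -0.001, -0.001]
ft_force: [1.0, -0.3, -0.2]
grip_width: 0.0402
```

```bash
python3 n.py 0,110,13,86  0.1,110,13,86 0.2,110,13,86 0.3,110,13,86 0.4,110,13,86;python3 -c "
from h import *
from rig import robot
c=grab(robot,'wrist','w3'); grab(robot,'side','side3');crop('side3',200,100,330,225,'side3c',5)"
```

```text
4.1 [ 0.67672325 -0.08180382  0.08735729] [ 0.95379504 -0.25944099 -0.2105791 ] 0.04015250784585474 [-0.28  0.76  1.38  0.    1.    1.28]
[-1.2 -0.6  1.4] [-0.1  0.1  0.4]
[ -3.  -11.5   1.4] [-0.1  0.1 -5.3]
[ -5.8 -22.2   1.4] [ -0.1   0.1 -11.1]
[ -9.8 -32.6   1.4] [ -0.1   0.1 -16.8]
[-14.7 -42.5   1.4] [ -0.1   0.1 -22.5]
```

View pics/side3c.png

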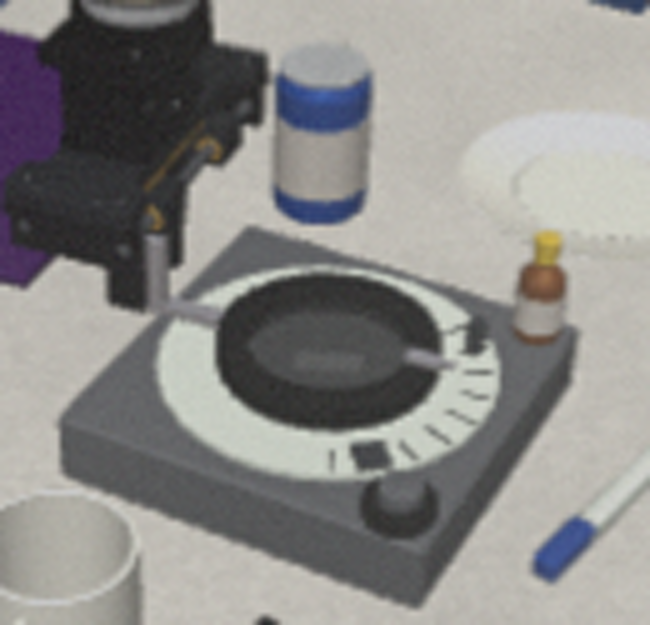

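View pics/w3.png

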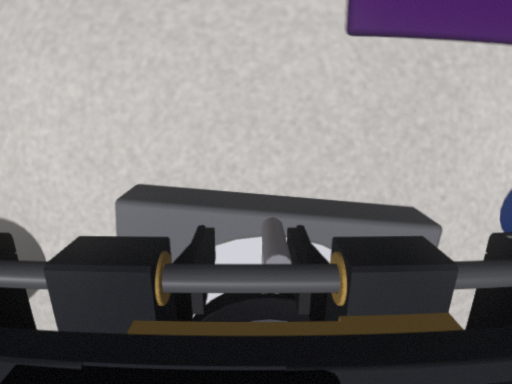

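The peg now rests on the right-hand finger and the pointer has moved towards the post. I'll continue.

>>> carry_out([
  [-2,-5,0,0,0,-2,-0.08],
  [-3,-11,0,0,0,-5,-0.08],
  [-4,-17,0,0,0,-8,-0.08],
  [-6,-22,0,0,0,-11,-0.08],
  [-8,-27,0,0,0,-14,-0.08],
  [-10,-33,0,0,0,-17,-0.08],
  [-12,-38,0,0,0,-20,-0.08],
  [-15,-42,0,0,0,-22,-0.08],
])

```text
time: 5.2
position: [0.6618, -0.0391, 0.0876]
tool_rot: [0.981, 0.194, 0.0, -0.001]
ft_force: [2.0, -0.4, -0.6]
grip_width: 0.0398
```

```bash
python3 n.py 0.4,110,13,86  0.45,110,13,86 0.5,110,13,86 0.55,110,13,86;python3 -c "
from h import *
from rig import robot
c=grab(robot,'top','top4'); grab(robot,'side','side4');crop('side4',200,100,330,225,'side4c',5);crop('top4',245,155,345,255,'top4c',6)"
```

```text
5.2 [ 0.66183974 -0.03906101  0.08761758] [ 1.99573645 -0.40974897 -0.6340076 ] 0.03983697095130471 [-0.23  0.74  1.44  0.    0.97  0.95]
[-0.2  0.3  1.6] [-0.1 -0.  -0.5]
[-1.  -5.2  1.6] [-0.1 -0.  -3.4]
[ -2.2 -10.6   1.6] [-0.1 -0.  -6.2]
[ -3.5 -16.    1.6] [-0.1 -0.  -9.1]
```

View pics/side4c.png

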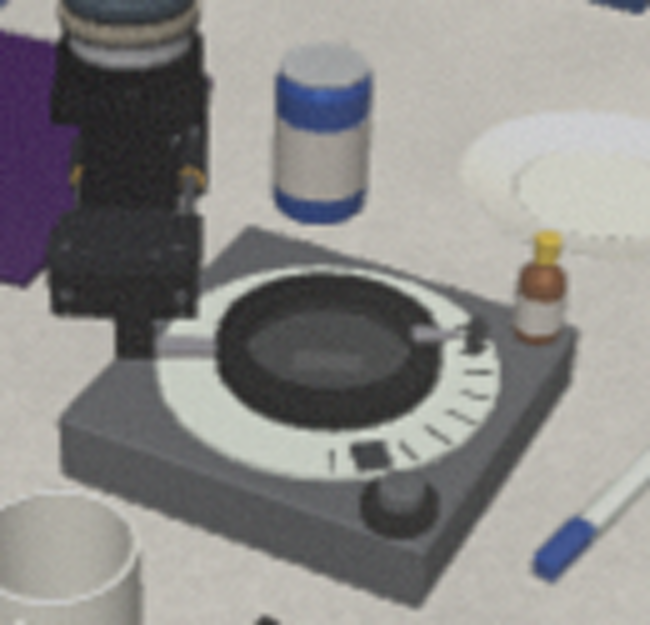

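View pics/top4c.png

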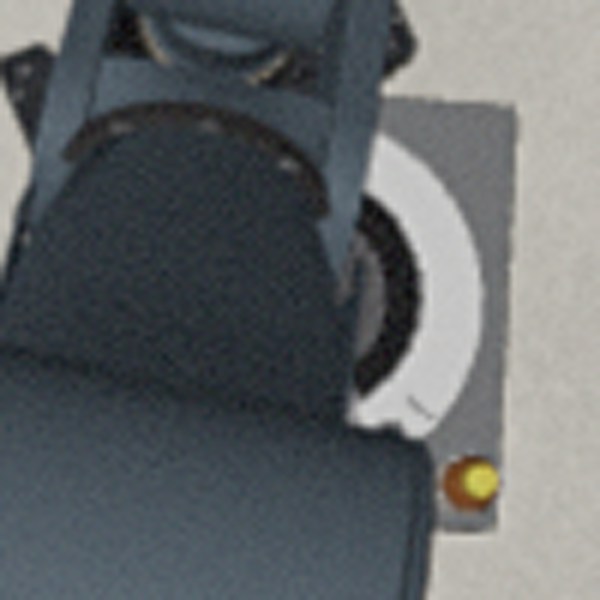

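```bash
python3 -c "
from h import *
s=load('side4')
crop('side4',270,145,310,175,'side4d',20)
c=load('side0');crop('side0',270,145,310,175,'side0d',20)
p=at(s,200+465.5/5-.5,100+336.5/5-.5,.076);print(p)
for A in [AX,(.5667,-.0956)]:
  d=np.array(A)-p[:2];print(np.arctan2(d[1],d[0]),np.hypot(*d))"
```

```text
[ 0.49629141 -0.12521713  0.076     ]
0.42132999236230945 0.0758412262215391
0.39817740595566586 0.07638418857027786
```

View pics/side4d.png

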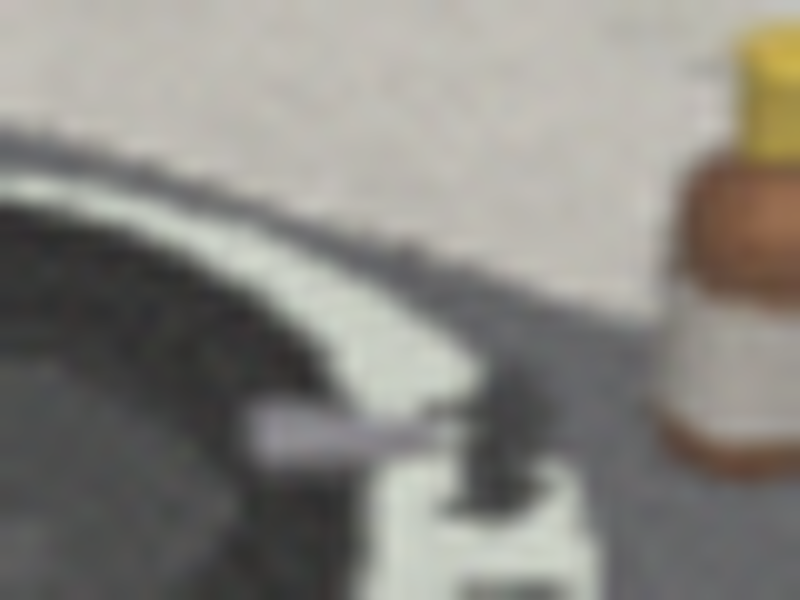

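View pics/side0d.png

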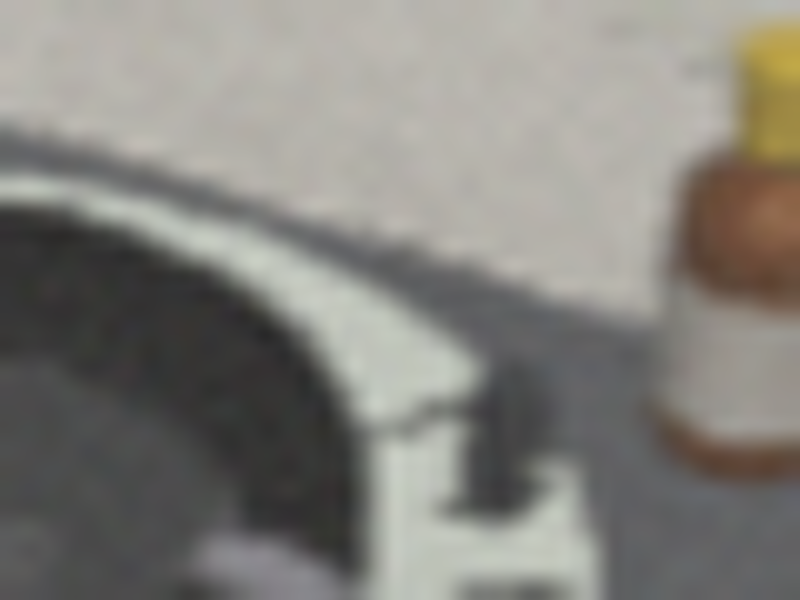

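>>> carry_out([
  [-1,-3,0,0,0,-2,-0.08],
  [-1,-6,0,0,0,-3,-0.08],
  [-2,-9,0,0,0,-5,-0.08],
  [-3,-12,0,0,0,-7,-0.08],
  [-3,-14,0,0,0,-8,-0.08],
  [-3,-15,0,0,0,-9,-0.08],
  [-3,-15,0,0,0,-9,-0.08],
])

```text
time: 6.18
position: [0.6524, -0.0258, 0.0875]
tool_rot: [0.963, 0.27, -0.001, -0.001]
ft_force: [-0.2, -0.0, -0.1]
grip_width: 0.04
```

```bash
python3 n.py 0.5,110,13,86 0.55,110,13,86 0.55,110,0,86 .55,110,0,160;python3 -c "
from h import *
from rig import robot
grab(robot,'side','side5')
crop('side5',270,145,310,175,'side5d',20)"
```

```text
6.175 [ 0.65237086 -0.02579688  0.087462  ] [-0.24115625 -0.0125366  -0.11659705] 0.03996740270474385 [-0.21  0.73  1.46  0.    0.95  0.81]
[0.7 5.4 1.4] [-0.2  0.   2.7]
[ 0.2 -0.1  1.5] [-0.2  0.  -0.2]
[ 0.2 12.9  1.4] [-0.2  0.  -0.2]
[  0.2  12.7 -72.6] [-0.2  0.  -0.2]
```

View pics/side5d.png

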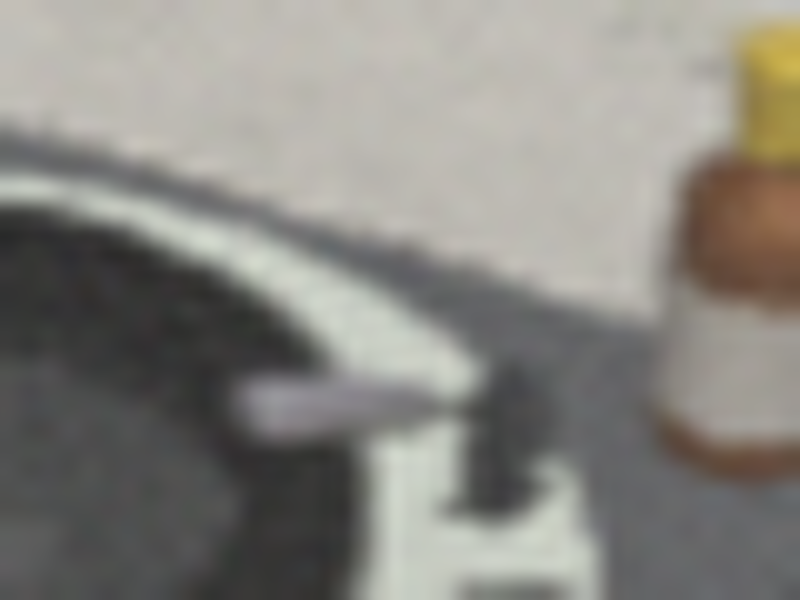

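>>> carry_out([
  [0,6,0,0,0,0,-0.08],
  [0,12,0,0,0,0,-0.08],
  [0,13,-20,0,0,0,-0.08],
  [0,13,-50,0,0,0,-0.08],
  [0,13,-80,0,0,0,-0.08],
  [0,13,-110,0,0,0,-0.08],
  [0,13,-110,0,0,0,-0.08],
])

```text
time: 7.1
position: [0.6616, -0.0379, 0.2004]
tool_rot: [0.963, 0.27, 0.002, 0.0]
ft_force: [0.3, -0.1, -0.0]
grip_width: 0.0395
```

```bash
cat > m.py <<'E'
from h import *
from rig import robot
import sys
o=robot.get_obs(); print(o['time'],o['position'],o['ft_force'],o['grip_width'],o['q'].round(2))
rows(o,[((float(sys.argv[1]),float(sys.argv[2]),float(sys.argv[3])),float(sys.argv[4]))])
E
python3 m.py .41 -.11 .20 -1.5708
```

```text
7.1 [ 0.66158672 -0.03790007  0.20036429] [ 0.29781802 -0.08229971 -0.00604958] 0.03951804555856599 [-0.23  0.6   1.36  0.    1.18  0.8 ]
[-252.4  -69.2   -0.9] [ 0.  -0.3 31.3]
```

>>> carry_out([
  [-35,-10,0,0,0,5,-0.08],
  [-75,-20,0,0,0,10,-0.08],
  [-115,-32,0,0,0,15,-0.08],
  [-155,-43,0,0,0,20,-0.08],
  [-195,-54,0,0,0,25,-0.08],
  [-230,-63,0,0,0,29,-0.08],
  [-252,-69,0,0,0,31,-0.08],
  [-252,-69,0,0,0,31,-0.08],
])

```text
time: 8.1
position: [0.4085, -0.1097, 0.1983]
tool_rot: [1.0, 0.002, 0.001, -0.001]
ft_force: [-0.0, 0.5, 0.1]
grip_width: 0.0397
```

```bash
python3 -c "
from h import *
from rig import robot
c=grab(robot,'wrist','w6');grab(robot,'side','side6');o=robot.get_obs();print(o['position'],o['q'].round(2))
for P in [(*AX,.054),(.4925,-.142,.076),(.484,.006,.066)]: print(proj(c,P))"
```

```text
[ 0.41100944 -0.11016255  0.19879963] [-0.53  0.3   1.94  0.    0.9   1.03]
[235.62605552   9.34138731]
[290.19806468  93.31919975]
[126.09420366 103.86670463]
```

View pics/w6.png

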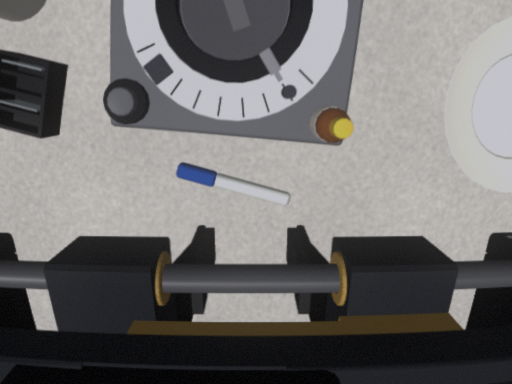

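```bash
python3 -c "
from h import *
crop('w6',110,0,370,150,'w6c',3)
crop('w6',240,30,320,115,'w6d',8)"
```

```text
(no output)
```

View pics/w6c.png

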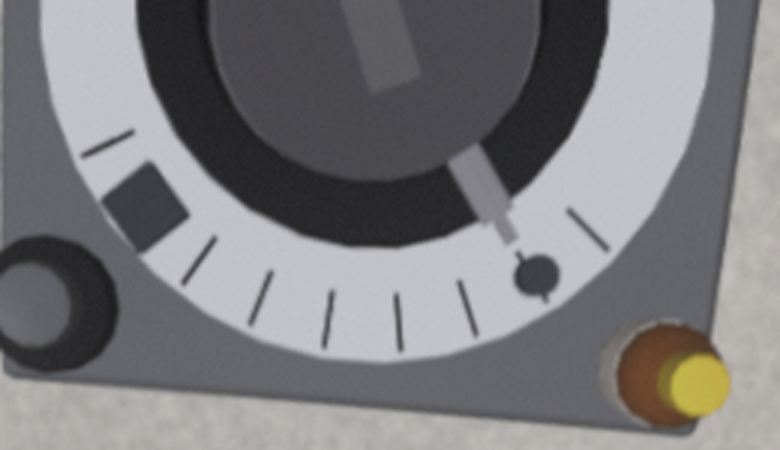

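View pics/w6d.png

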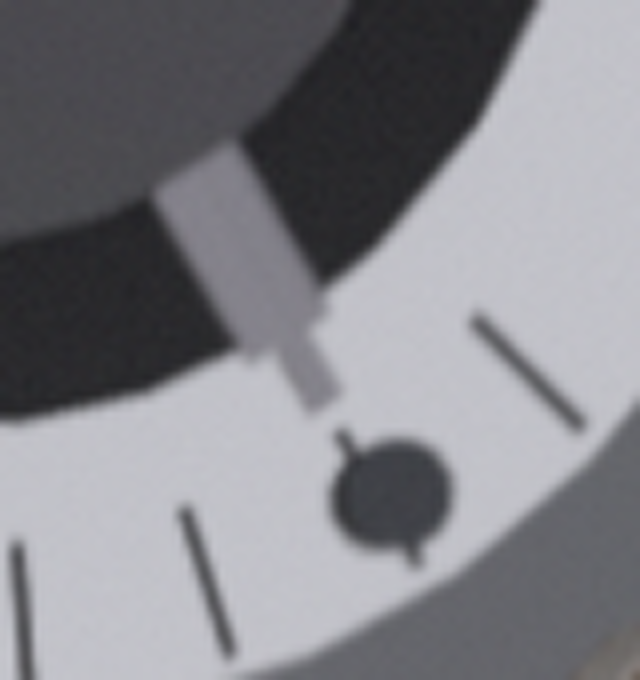

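Run:
```python
from h import *
c=load('w6')
D=lambda u,v,z: at(c,240+(u+.5)/8-.5,30+(v+.5)/8-.5,z)[:2]
C=lambda u,v,z: at(c,110+(u+.5)/3-.5,(v+.5)/3-.5,z)[:2]
i=(D(154,193,.076)+D(236,143,.076))/2; m=(D(246,360,.076)+D(325,303,.076))/2; tip=(D(306,414,.076)+D(342,395,.076))/2; post=D(393,494,.076)
print(i,m,tip,post)
# disc edge points z .054
E=np.array([C(*q,.054) for q in [(40,20),(58,120),(140,252),(250,328),(380,362),(500,345),(600,282),(690,150),(712,50)]])
from scipy.optimize import least_squares
f=least_squares(lambda x:np.hypot(*(E-x).T)-.1,AX); print('axis',f.x,f.fun*1e3)
pad=C(146,207,.059)
an=lambda v:np.arctan2(v[1],v[0])
A=f.x
for A in (f.x,AX):
  print('lever i->tip',an(i-tip),'axis-tip',an(A-tip),np.hypot(*(A-tip)),'post',an(A-post),np.hypot(*(A-post)),'pad+1.5',an(A-pad)+1.5,np.hypot(*(A-pad)))
b=C(34,305,.0685);print('button',b)
```

```text
[ 0.52735932 -0.11884529] [ 0.5108758  -0.12867707] [ 0.50340952 -0.13295983] [ 0.49417006 -0.1406402 ]
axis [ 0.5675169 -0.0944312] [ 1.50649425  1.22461043 -0.64089924 -1.98346262 -0.4166386   1.40267973
  1.21202678  0.56702562 -0.49668721]
lever i->tip 0.5325434599366866 axis-tip 0.5411556134254617 0.07479446559331683 post 0.5621915351627025 0.08668927654807747 pad+1.5 0.5705707144625122 0.08806448492509736
lever i->tip 0.5325434599366866 axis-tip 0.5580580659249867 0.07319530459752753 post 0.577121267788172 0.08511552411860472 pad+1.5 0.5535222743048218 0.08668513532753801
button [0.48633043 0.00957529]
```

```bash
python3 n.py 0.56,110,0,195
```

```text
8.2 [ 0.41100944 -0.11016255  0.19879963] [-0.49825843 -0.41464545 -1.04502236] 0.03987957105627818 [-0.53  0.3   1.94  0.    0.9   1.03]
[248.1 -73.    5.1] [  0.   -0.3 -31.8]
```

>>> carry_out([
  [35,-10,0,0,0,-5,-0.08],
  [75,-20,0,0,0,-10,-0.08],
  [115,-32,0,0,0,-15,-0.08],
  [155,-45,0,0,0,-20,-0.08],
  [195,-57,0,0,0,-25,-0.08],
  [230,-68,0,0,0,-30,-0.08],
  [248,-73,5,0,0,-32,-0.08],
  [248,-73,5,0,0,-32,-0.08],
])

```text
time: 9.2
position: [0.66, -0.0346, 0.1937]
tool_rot: [0.96, 0.279, 0.002, -0.0]
ft_force: [-0.9, -0.5, 0.2]
grip_width: 0.0402
```

```bash
python3 n.py 0.56,110,0,135 .56,110,0,87;python3 -c "
from h import *
from rig import robot
c=grab(robot,'wrist','w7')
a=.553
print(proj(c,(*(AX+.11*np.array([np.cos(a),np.sin(a)])),.113)))"
```

```text
9.2 [ 0.66004905 -0.03461682  0.19369638] [-0.8856896  -0.53564732  0.18822852] 0.040160733387207805 [-0.22  0.61  1.37  0.    1.16  0.78]
[-2.   0.2 58.7] [ 0.1 -0.3  0.3]
[-2.200e+00  1.000e-01  1.067e+02] [ 0.1 -0.3  0.3]
[252.58891999 203.37247202]
```

View pics/w7.png

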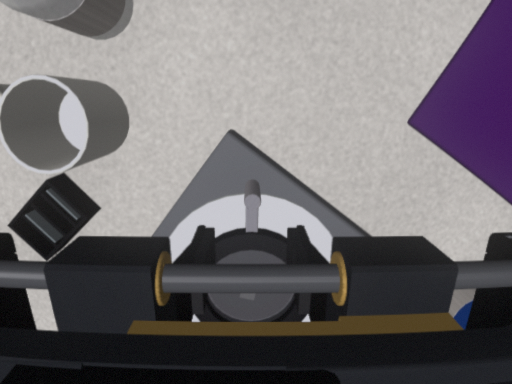

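The peg (252, 202) is again midway between the fingers. I'll descend and give it a small nudge.

>>> carry_out([
  [-1,0,20,0,0,0,-0.08],
  [-2,0,40,0,0,0,-0.08],
  [-2,0,60,0,0,0,-0.08],
  [-2,0,80,0,0,0,-0.08],
  [-2,0,95,0,0,0,-0.08],
  [-2,0,106,0,0,0,-0.08],
  [-2,0,106,0,0,0,-0.08],
])

```text
time: 10.12
position: [0.6568, -0.0359, 0.0872]
tool_rot: [0.96, 0.279, 0.001, -0.001]
ft_force: [-0.5, 0.3, -0.5]
grip_width: 0.0397
```

```bash
python3 n.py 0.55,110,13,87 .572,110,13,87
```

```text
10.125 [ 0.65681678 -0.0358883   0.0871561 ] [-0.47622658  0.2810196  -0.4904651 ] 0.03966755473544925 [-0.23  0.73  1.45  0.    0.96  0.78]
[  1.8 -11.    0.2] [-0.  -0.1  0.8]
[  1.6 -13.4   0.2] [-0.  -0.1 -0.4]
```

>>> carry_out([
  [1,-4,0,0,0,0,-0.08],
  [1,-8,0,0,0,0,-0.08],
  [2,-11,0,0,0,0,-0.08],
  [2,-12.5,0,0,0,0,-0.08],
  [2,-13.5,0,0,0,0,-0.08],
  [2,-13.5,0,0,0,0,-0.08],
])

```text
time: 10.88
position: [0.6517, -0.0235, 0.0875]
tool_rot: [0.96, 0.279, 0.002, -0.0]
ft_force: [0.8, -1.1, 0.9]
grip_width: 0.04
```

```bash
python3 n.py .572,110,13,87 .572,110,0,87
```

```text
10.875 [ 0.65171751 -0.02349101  0.08748115] [ 0.81885161 -1.13211565  0.91105338] 0.03997454100980924 [-0.21  0.73  1.47  0.    0.95  0.8 ]
[-0.8 -0.2  0.5] [ 0.  -0.2 -0.4]
[-0.7 12.8  0.5] [ 0.  -0.2 -0.4]
```

>>> carry_out([
  [0,6,0,0,0,0,-0.08],
  [0,12,0,0,0,0,-0.08],
  [0,13,-20,0,0,0,-0.08],
  [0,13,-50,0,0,0,-0.08],
  [0,13,-80,0,0,0,-0.08],
  [0,13,-110,0,0,0,-0.08],
  [0,13,-110,0,0,0,-0.08],
])

```text
time: 11.75
position: [0.6603, -0.0354, 0.2003]
tool_rot: [0.96, 0.278, 0.004, 0.001]
ft_force: [0.4, -0.2, 0.4]
grip_width: 0.0401
```

```bash
python3 m.py .39 -.11 .20 -1.5708
```

```text
11.75 [ 0.6603464  -0.03535347  0.20028179] [ 0.39530572 -0.19279433  0.38982055] 0.04006261713733327 [-0.22  0.6   1.36  0.    1.17  0.78]
[-268.3  -81.5   -2.1] [ 0.1 -0.5 32.3]
```

>>> carry_out([
  [-35,-11,0,0,0,5,-0.08],
  [-75,-23,0,0,0,10,-0.08],
  [-115,-35,0,0,0,15,-0.08],
  [-155,-47,0,0,0,20,-0.08],
  [-195,-59,0,0,0,25,-0.08],
  [-235,-71,0,0,0,30,-0.08],
  [-268,-81,0,0,0,32,-0.08],
  [-268,-81,0,0,0,32,-0.08],
])

```text
time: 12.75
position: [0.3875, -0.1096, 0.1968]
tool_rot: [1.0, 0.002, 0.002, -0.001]
ft_force: [-0.1, 0.6, -0.0]
grip_width: 0.0402
```

```bash
python3 -c "
from h import *
from rig import robot
c=grab(robot,'wrist','w8');grab(robot,'side','side8');o=robot.get_obs();print(o['position'],o['q'].round(2))
p=proj(c,(.495,-.14,.076));print(p)
crop('w8',110,0,370,150,'w8c',3)
x,y=map(int,p);crop('w8',x-50,max(0,y-65),x+30,y+20,'w8d',8);print(x-50,max(0,y-65))"
```

```text
[ 0.39091302 -0.11053958  0.19751871] [-0.56  0.27  1.99  0.01  0.87  1.  ]
[288.84316893  65.12715283]
238 0
```

View pics/w8c.png

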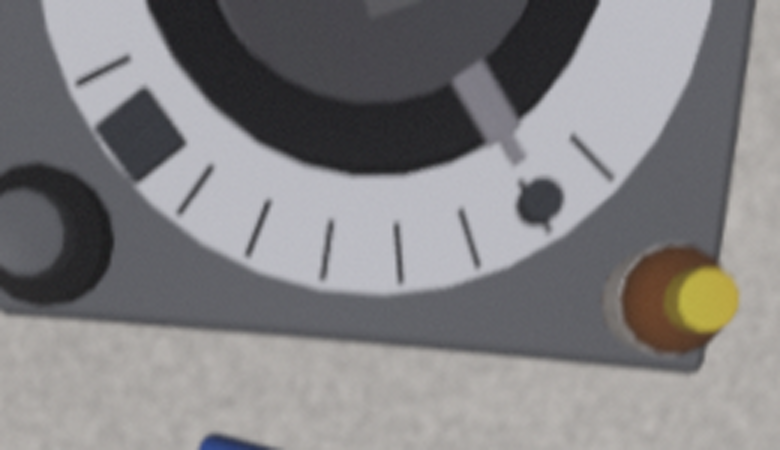

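View pics/w8d.png

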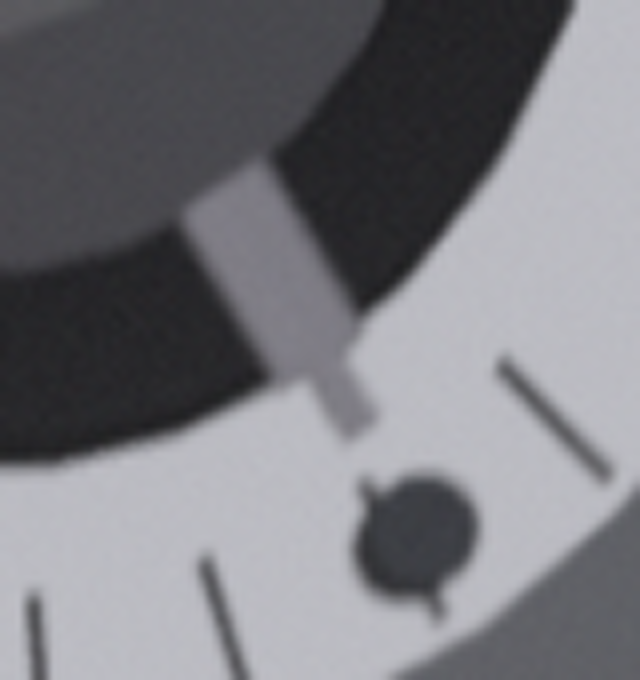

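```bash
python3 - <<'E'
from h import *
c=load('w8')
D=lambda u,v,z: at(c,238+(u+.5)/8-.5,(v+.5)/8-.5,z)[:2]
C=lambda u,v,z: at(c,110+(u+.5)/3-.5,(v+.5)/3-.5,z)[:2]
i=(D(180,214,.076)+D(265,160,.076))/2; tip=(D(347,441,.076)+D(380,417,.076))/2; post=D(419,535,.076)
an=lambda v:np.arctan2(v[1],v[0])
n=(i-tip)/np.hypot(*(i-tip)); d=post-tip
print(tip,post,'dir',an(n),'perp mm',1e3*(n[0]*d[1]-n[1]*d[0]))
E=np.array([C(*q,.054) for q in [(45,25),(85,125),(135,182),(245,262),(380,294),(500,277),(600,202),(690,85)]])
from scipy.optimize import least_squares
f=least_squares(lambda x:np.hypot(*(E-x).T)-.1,AX); print('axis',f.x,f.fun*1e3)
pad=C(141,134,.059)
for A in (f.x,AX):
  print('axis-tip',an(A-tip),np.hypot(*(A-tip)),'post',an(A-post),np.hypot(*(A-post)),'pad+1.5',an(A-pad)+1.5)
E
python3 -c "
from h import *
crop('side8',270,145,310,175,'side8d',20)"
```

```text
[ 0.50457025 -0.13482746] [ 0.49394684 -0.14095716] dir 0.5646065019640261 perp mm 0.5060462802755289
axis [ 0.56796234 -0.09374367] [ 0.97311466  1.11105167 -0.92957621 -1.12510785 -0.27315666  1.75375334
 -1.09260686  0.93291315]
axis-tip 0.5750314929633382 0.07554095078314019 post 0.5678124224061525 0.08779184463457622 pad+1.5 0.576705168313676
axis-tip 0.5880892944463164 0.07323267515673818 post 0.5788040448230973 0.08547564641017154 pad+1.5 0.550838918509562
```

View pics/side8d.png

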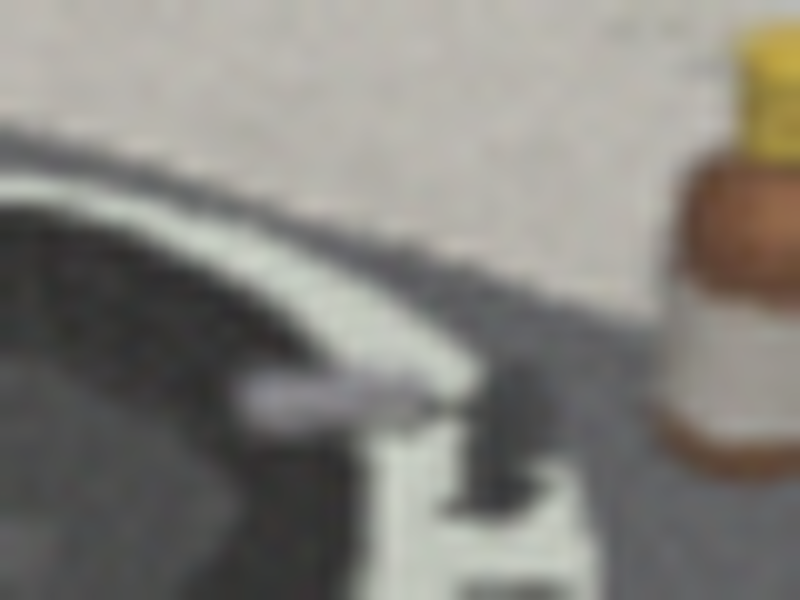

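Independent readings put the pointer at 0.565 to 0.588 and the post at 0.568 to 0.579. The pointer is on the post within about 0.01 rad. Next is the button, with the fingers shut.

```bash
python3 m.py .485 .008 .10 -1.5708;python3 -c "
from h import *
crop('w8',105,50,150,105,'w8b',10)
c=load('w8');t=load('top0')
C=lambda u,v,z: at(c,110+(u+.5)/3-.5,(v+.5)/3-.5,z)
print(C(21,233,.0685))"
```

```text
12.85 [ 0.39091302 -0.11053958  0.19751871] [ 0.17227678  0.22752938 -0.61161968] 0.03978322767447867 [-0.56  0.27  1.99  0.01  0.87  1.  ]
[  93.8 -118.    98.4] [-0.  -0.5  0.3]
[0.48665002 0.0112606  0.0685    ]
```

View pics/w8b.png

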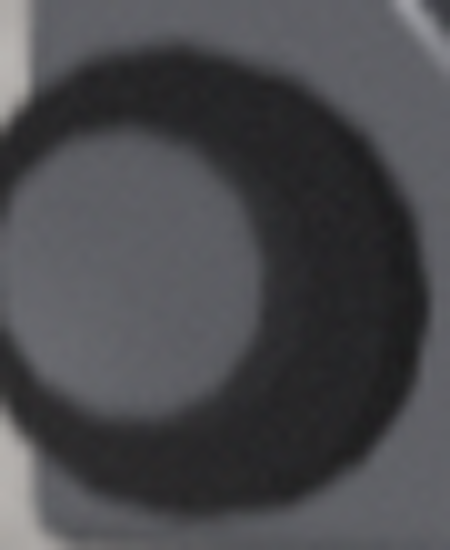

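Run:
```python
from h import *
c=load('w8');t=load('top0');s=load('side0')
crop('side0',265,180,300,215,'side0b',16)
L=[ray(c,117.8,76.7),ray(t,245+103.5/6-.5,155+450.5/6-.5),ray(s,200+482/6-.5,130+402/6-.5)]
def tri(L):
    A=sum((np.eye(3)-np.outer(d,d)/(d@d)) for o,d in L); b=sum((np.eye(3)-np.outer(d,d)/(d@d))@o for o,d in L)
    return np.linalg.solve(A,b)
print(tri(L),tri(L[:2]),tri(L[1:]),tri(L[::2]))
for z in(.05,.055,.06,.065,.07): print(z,at(c,117.8,76.7,z)[:2],at(c,125.7,78,z)[:2])
```

```text
[0.48533343 0.00875921 0.07230223] [0.48493124 0.00869533 0.07214002] [0.48445439 0.00914462 0.07285456] [0.48657    0.00862742 0.07213414]
0.05 [0.48860338 0.01769566] [0.48724663 0.01012686]
0.055 [0.48821512 0.01566342] [0.48688022 0.00821649]
0.06 [0.48782686 0.01363117] [0.4865138  0.00630613]
0.065 [0.48743859 0.01159893] [0.48614739 0.00439576]
0.07 [0.48705033 0.00956669] [0.48578097 0.0024854 ]
```

View pics/side0b.png

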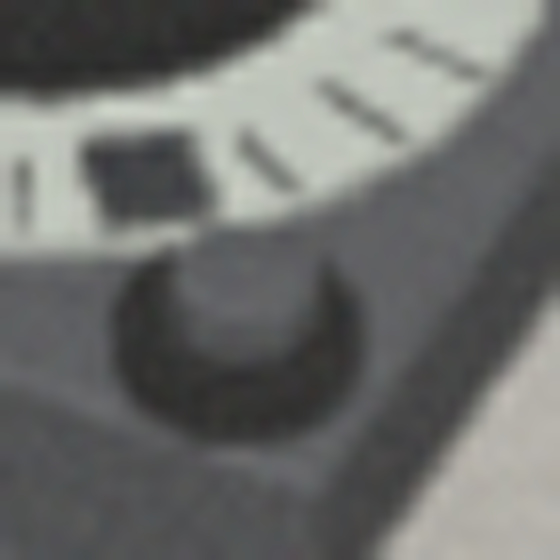

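>>> carry_out([
  [20,-25,0,0,0,0,-1],
  [45,-57,0,0,0,0,-1],
  [70,-88,0,0,0,0,-1],
  [90,-114,20,0,0,0,-1],
  [94,-119,50,0,0,0,-1],
  [94,-119,80,0,0,0,-1],
  [94,-119,98,0,0,0,-1],
  [94,-119,98,0,0,0,-1],
])

```text
time: 13.85
position: [0.4852, 0.0098, 0.0987]
tool_rot: [1.0, 0.003, 0.003, -0.001]
ft_force: [-0.5, 0.6, -0.2]
grip_width: 0.0004
```

```bash
python3 m.py .4855 .009 .078 -1.5708;python3 -c "
from h import *
from rig import robot
c=grab(robot,'side','side9');crop('side9',200,100,330,225,'side9c',5)"
```

```text
13.85 [0.48523186 0.00975446 0.09872822] [-0.53375549  0.56086653 -0.17673568] 0.0003792397986801915 [-0.21  0.55  1.89  0.    0.7   1.35]
[ 0.1  0.8 20.7] [-0.1 -0.3  0.4]
```

View pics/side9c.png

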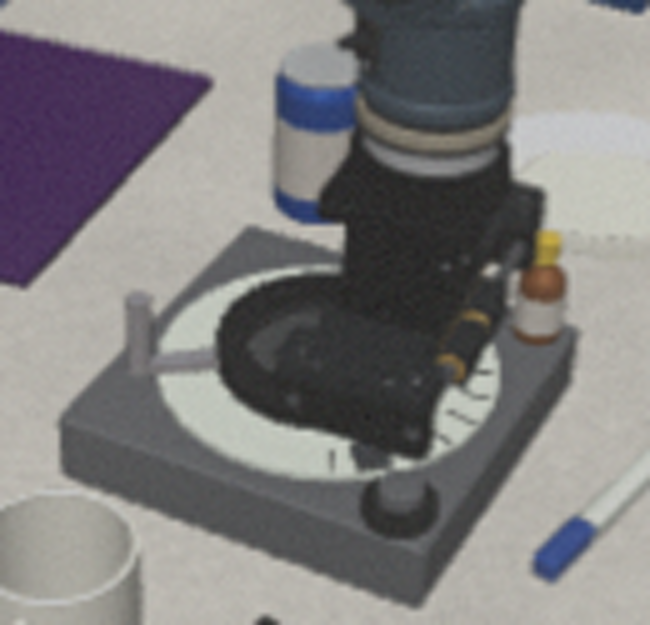

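```bash
python3 -c "
from h import *
c=load('side9')
for P in [(.4852,.0098,.0987),(.4852,-.005,.0987),(.4852,.025,.0987),(.4852,.0098,.072)]:
  p=proj(c,P);print((p-[200,100])*5)
crop('side9',255,165,300,205,'side9d',16)"
```

```text
[403.62677269 445.66078422]
[413.32408285 429.11426333]
[393.44526087 463.02705199]
[400.24259284 484.56820938]
```

View pics/side9d.png

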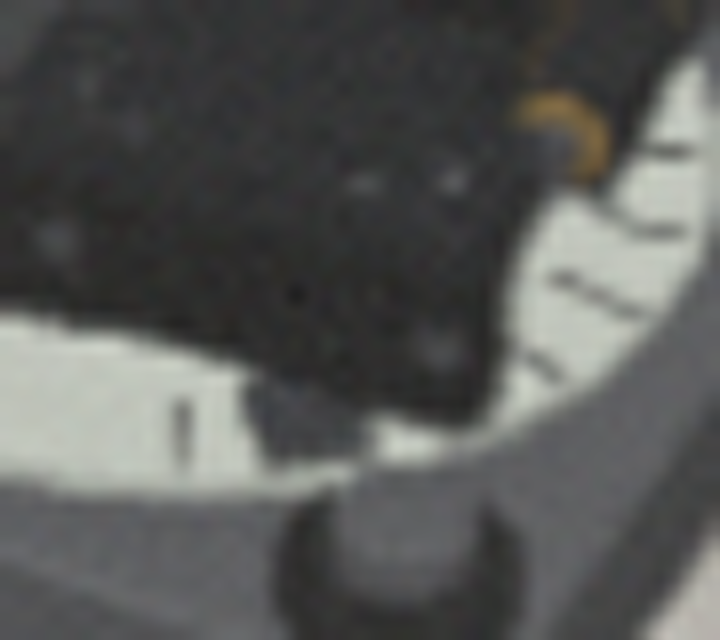

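>>> carry_out([
  [0,0,10,0,0,0,-1],
  [0,1,20,0,0,0,-1],
  [0,1,25,0,0,0,-1],
  [0,1,27,0,0,0,-1],
  [0,1,29,0,0,0,-1],
  [0,1,29,0,0,0,-1],
])

```text
time: 14.65
position: [0.4858, 0.0085, 0.0708]
tool_rot: [1.0, 0.003, 0.004, -0.0]
ft_force: [-1.2, -1.7, 2.3]
grip_width: 0.0004
```

Contact is starting (2.3 N). I'll go down in small steps.

>>> carry_out([
  [0,0,1.5,0,0,0,-1],
  [0,0,3,0,0,0,-1],
  [0,0,4,0,0,0,-1],
  [0,0,4,0,0,0,-1],
])

```text
time: 15.15
position: [0.4858, 0.0085, 0.0668]
tool_rot: [1.0, 0.003, 0.004, -0.0]
ft_force: [-1.6, 0.6, 3.7]
grip_width: 0.0006
```

```bash
python3 -c "
from rig import robot
o=robot.get_obs();print(o['position'],o['ft_force'])"
```

```text
[0.48583992 0.0084877  0.06681419] [-1.57668628  0.63657725  3.68999342]
```

>>> carry_out([
  [0,0,1,0,0,0,-1],
  [0,0,2,0,0,0,-1],
  [0,0,2,0,0,0,-1],
])

```text
time: 15.52
position: [0.4859, 0.0085, 0.0662]
tool_rot: [1.0, 0.003, 0.004, -0.0]
ft_force: [-2.6, 0.2, 16.1]
grip_width: 0.0008
```

The tool met a hard stop at z = 66.2 mm, 6 mm below the button's top of about 72 mm, with 16 N. The button is fully down, so I'll release it and retreat.

>>> carry_out([
  [0,0,-3,0,0,0,-1],
  [0,0,-8,0,0,0,-1],
  [0,0,-20,0,0,0,-1],
  [0,0,-50,0,0,0,-1],
  [0,0,-80,0,0,0,-1],
  [0,0,-110,0,0,0,-1],
  [-20,25,-130,0,0,0,-1],
  [-50,60,-130,0,0,0,-1],
])

```text
time: 16.52
position: [0.437, -0.0528, 0.1978]
tool_rot: [1.0, 0.004, 0.007, 0.001]
ft_force: [-0.4, -0.2, -0.3]
grip_width: 0.0005
```

>>> carry_out([
  [-20,30,0,0,0,0,-1],
  [-40,60,0,0,0,0,-1],
  [-40,60,0,0,0,0,-1],
])

```text
time: 16.9
position: [0.3969, -0.1146, 0.1978]
tool_rot: [1.0, 0.002, 0.007, 0.001]
ft_force: [-0.8, 0.2, -0.1]
grip_width: 0.0006
```

```bash
python3 -c "
from h import *
from rig import robot
c=grab(robot,'wrist','w10');grab(robot,'side','side10');crop('side10',200,100,330,225,'side10c',5);crop('w10',110,0,370,200,'w10c',3)
o=robot.get_obs();print(o['position'],o['ft_force'])"
```

```text
[ 0.39777653 -0.11322891  0.19770436] [ 1.17594104 -0.32613788  0.67987508]
```

View pics/side10c.png

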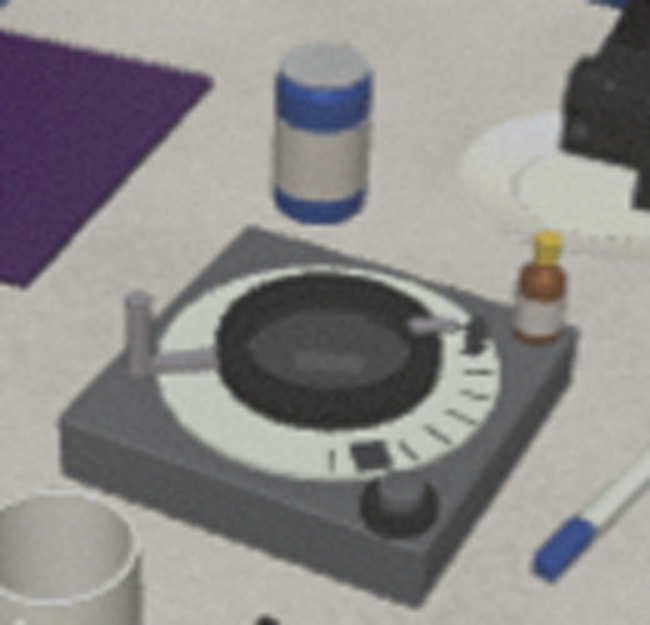

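View pics/w10c.png

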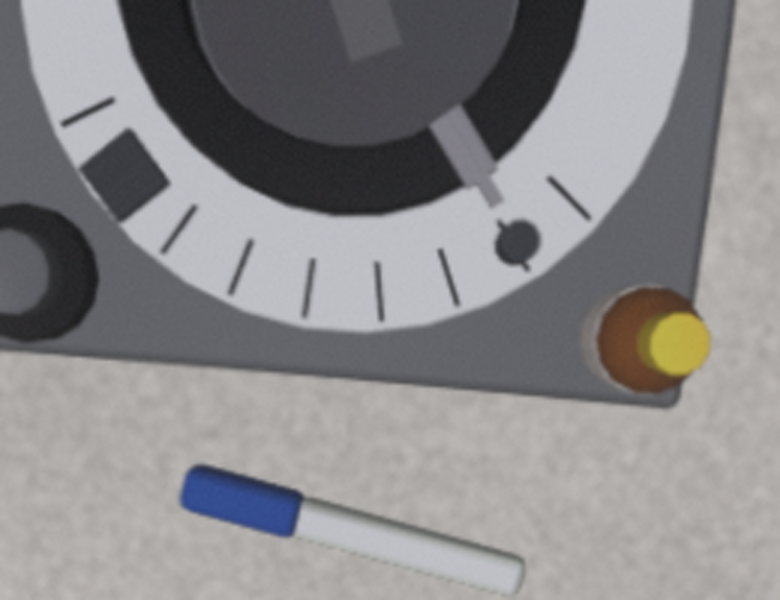

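View pics/side10.png

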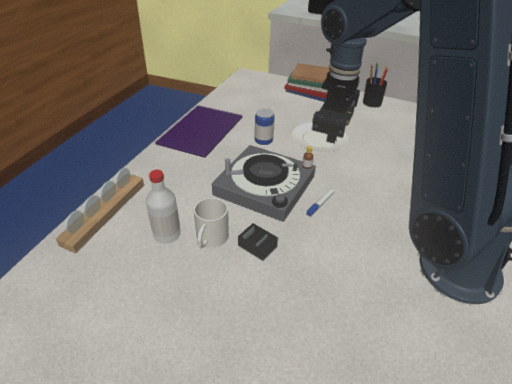

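The pointer (495, 195 in the crop) is still lined up with the post (517, 242). The button is back up and the bystanders are in their first places, so I'm handing the job in.

```bash
python3 -c "
from rig import robot
print(robot.hand_in())"
```

```text
the job is handed in; nothing more can be done
None
```

The ring's pointer is set on the round post, and the lamp button was then pressed fully down and sprang back up. I handed the job in just after 17 s; no verdict is reported.

- **Ring:** I pushed the peg round with one finger of a 40 mm open straddle, so it was never pinched. The largest wrist force I read while pushing was about 2 N. After a first push I looked with the wrist camera, nudged it 0.02 rad further and looked again.
- **Pointer check:** The pointer read 0.565 to 0.588 rad and the post 0.568 to 0.579 rad, so they agree within about 0.01 rad. The readings disagree in sign: the pointer's own direction says slightly short of the post, its tip position says slightly past. The spread comes from my estimate of the axis, which is uncertain by about 2 mm.
- **Button:** The shut fingers met a hard stop at z = 66.2 mm, 6 mm below the button's top, at about 16 N.
- **Final pictures:** They show the ring still on its mark, the button up and the bystanders in view apparently unmoved. I judged this by eye and took no new measurements. The lift of the ring was also judged only by eye; it looked seated.

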